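Ready the juicer and start it at medium speed

TASK

Get the juicer ready, then start it: stand the grey juice jug in the drip tray under the outlet, upright on the tray floor with its handle towards the front, and swing the juicer's clamp up and over the lid until it snaps home behind its catch. Only when both are done, press the medium-speed key (the one with two raised bars) until it stays down and the stop key pops up. Leave the jars, the cup, the carton and the tin where they stand.

Things in the scene. Friction and masses are not known exactly. Their poses are not given: they have to be found in the camera images.
- juicer: fixed countertop juicer 239 mm deep (x -132 front to +107 back) and 273 wide (y -142 to +131); origin on the worktop, +x to its back, +y to its left seen from the front. Right part (y < 40): steel housing 100 mm high from x -70 back, before it a 68 mm high key deck (x -132 to -70); on top a round lid (151 mm high, radius 73 about x 35, y -51) and a feed chute (x 58 to 104, 221 high)
- outlet (a point): mouth of the nozzle under the outlet head, 128 mm above the worktop, at (10, 87) mm in the juicer's frame. The head is a steel block, x -11 to 70, y 37 to 131, z 136 to 188 mm in the juicer's frame, that juts to the left over the drip tray; the space under it is open to the front and to the left
- tray (a point): centre of the drip tray's floor, 6 mm above the worktop, under the outlet head, axes as the juicer's; a raised rim (top 12 mm above the worktop, 8 mm thick) leaves 102 (x) x 80 (y) mm inside; the front edge of the outlet head above is 16 mm in front (-x) of this point, the side of the housing 47 mm to the right (-y)
- jug: loose grey juice jug (about 0.2 kg): rectangular open tub 84 (x) x 62 (y) x 100 mm high, 4 mm walls, black handle on its -x end; origin at the centre of the tub's underside, z up. At the start it stands with its handle away from the robot and a jar close on each side of the handle, so that fingers cannot reach the handle there; the tub's sides are free
- jug_grip (a point): grip point in the top bar of the jug's handle, at (-72, 0, 85) mm in the jug's frame; the handle is a D loop 18 mm thick (y), from the tub (x -42) to x -98 mm: top bar z 78 to 92 mm, upright x -98 to -82 mm, lower bar z 22 to 34 mm
- clamp (a joint): lid clamp, a U-shaped bail of dark steel hinged on both sides of the bowl; 0 lies level to the front (-x of the juicer), 1.57 straight up, stop at 1.92 rad. Stiff hinge, stays where it is left. From about 1.65 its bar rides over two sprung tongues on the lid (a few N at the bar) and snaps home behind them; home is 1.85 to 1.92
- clamp_bar (a point): middle of the clamp's cross bar: round, 14 mm thick, 160 mm long along the juicer's y, 80 mm from the hinge axis; when the clamp is home, 22 mm is free under the middle of the bar and 35 mm behind it; the two lugs with the tongues stand under the bar 44 to 66 mm either side of its middle
- clamp_axis (a point): on the clamp's hinge axis, midway between its arms, axes as the juicer's: the hinge runs along y, 105 mm above the worktop; the bar's position in these axes is (-80 cos q, 0, 80 sin q) mm for joint value q
- key_stop (a joint): leftmost (+y) key of the bank, 48 mm wide (across the row) and 44 mm deep, one raised square on its top; 0 is up, grows to 0.013 m as it is pressed straight down; a latched (down) key rests at about 0.0105; down at the start. The four keys share one sprung latch: any key pressed past 0.0105 latches and releases the one that was down. A key needs about 4 N
- top_stop (a point): centre of the top face of the stop key, which moves with it (85 mm above the worktop when the key is up)
- key_slow (a joint): second from the left, slow-speed key of the bank, 36 mm wide (across the row) and 44 mm deep, one raised bar on its top; 0 is up, grows to 0.013 m as it is pressed straight down; a latched (down) key rests at about 0.0105
- top_slow (a point): centre of the top face of the slow key, which moves with it (85 mm above the worktop when the key is up)
- key_medium (a joint): third from the left, medium-speed key of the bank, 36 mm wide (across the row) and 44 mm deep, two raised bars on its top; 0 is up, grows to 0.013 m as it is pressed straight down; a latched (down) key rests at about 0.0105
- top_medium (a point): centre of the top face of the medium key, which moves with it (85 mm above the worktop when the key is up); neighbouring keys are 2 mm away on both sides (key pitch 38 mm), the deck below is 68 mm above the worktop
- key_fast (a joint): rightmost, fast-speed key of the bank, 36 mm wide (across the row) and 44 mm deep, three raised bars on its top; 0 is up, grows to 0.013 m as it is pressed straight down; a latched (down) key rests at about 0.0105
- top_fast (a point): centre of the top face of the fast key, which moves with it (85 mm above the worktop when the key is up)
- sugar_jar: loose white crock with bamboo lid, 80 mm across, 126 mm high, on one side of the jug's handle; origin at its underside. Leave it
- honey_jar: loose honey jar with red cap, 61 mm across, 85 mm high, on the other side of the jug's handle; origin at its underside. Leave it
- espresso_cup: loose small cup, 60 x 83 x 49 mm, right of the juicer; origin at its underside. Leave it
- sachet_box: loose upright carton 41 x 53 x 114 mm at the left front; origin at its underside. Leave it
- tin: loose round tin 58 mm across, 72 mm high, standing close to the left of the drip tray; origin at its underside. Leave it

How it is judged (in metres and radians):
On the way, in this order (a step that is already met when the one before it is completed fails the run):
1. the jug stands in the drip tray under the outlet and the clamp is snapped over the lid (x of jug in the frame of tray between -0.013 and 0.013 m and y of jug in the frame of tray between -0.013 and 0.013 m and z of jug in the frame of tray below 0.003 m and angle between jug's own z axis and vertical below 0.06 rad and x of jug_grip in the frame of tray below -0.05 m and value of joint clamp above 1.82 rad), for 0.2 s.
2. the medium key is down and the stop key has popped up (value of joint key_medium above 0.0085 m and value of joint each of key_stop, key_slow, key_fast below 0.003 m), for 0.2 s.
At the end, for the whole second after the job is handed in: Jug upright and still on the tray floor inside the rim (within 13 mm of its centre each way), handle to the front; clamp behind its catch (over 1.82 rad); medium key latched down (over 8.5 mm); stop, slow and fast keys up (under 3 mm); nothing held (all of step 1 and all of step 2 and linear speed of jug below 0.02 m/s); the robot touches nothing.
It fails at once if a speed key is pressed down (motor starts) while the clamp is not snapped home or the jug is not in the tray (value of joint any of key_slow, key_medium, key_fast above 0.0085 m and (not (value of joint clamp above 1.82 rad) or horizontal distance between jug and tray above 0.025 m or z of jug in the frame of tray above 0.01 m)).
It fails at once if a jar, the cup, the carton or the tin is pushed more than 30 mm away (distance of any of sugar_jar, honey_jar, espresso_cup, sachet_box, tin from where it was at the start of the episode above 0.03 m).
It also fails if it takes over 72 s, if anything falls off the work surface, if the arm or the gripper's body presses on something with over 40 N, if the wrist force passes 120 N, or if a joint passes its speed limit or range.

ROBOT

A 6-joint arm with a two-finger parallel gripper is mounted at the origin on a cart in front of the work surface, level with it; the furniture and walls round the work are solid. World frame = base frame: x ahead of the robot, y to its left, z up, the work surface at z = 0. Lengths are in m, angles in degrees, forces in N, time in s.
With the tool pointing down it reaches from about 0.35 to 0.875 m from the base axis. Payload 4.2 kg.
Tool frame: the origin (TCP) lies between the finger pads; the fingertips stand 8 mm ahead of it and the grasp point (between the pads) lies 11 mm behind it; z points along the fingers, y is the line along which they close (so a half turn about z gives the same grasp; the last joint's range is limited). The gripper opens to 87 mm and grips with 3 to 60 N. Pads are 19 mm wide; open, the fingers measure 117 mm over their backs; the gripper's body (75 mm by 190 mm) begins 51 mm behind the grasp point.
Start: joints at [83.973, 22.042, 0.453, 0, -68.411, -14.817], TCP at [0.222, 0.584, 0.231] pointing down, gripper open.
Joint ranges: [-179.83, 179.83], [-69.29, 118.12], [-61.27, 80.66], [-181.25, 117.63], [-171.15, -9.14], [-177.46, 177.46]. Speed limits (degrees/s): [159.86, 159.86, 180, 180, 180, 180].

INTERFACE

Orientations are given as a 3x3 rotation matrix whose columns are the frame's x, y, z axes.
In Python, from station import sense, capture, camera_model, finish_job, find_in gives the robot as it stands. The module is installed in compiled form; this text tells all that it offers.
- The arm moves only by the tool arm_command, never from a script. Its argument "motion" is a list of rows, each a list of 7 numbers: the finger opening in mm, from 0 to 87, then the shift along the tool's x, y, z in mm, then the turn, a rotation vector about the tool's x, y, z in rad. In form: [[jaw, dx, dy, dz, rx, ry, rz], ...]. A call has 1 to 8 rows; each row shifts and turns the commanded pose from where the row before left it, along the tool's axes as they then stand; what a row does not reach is not made up. A row lasts 1/10 s, in which the tool goes at most 50 mm and 8.59 degrees, less where a joint would pass 70% of its speed; a pose out of reach is approached as far as the arm can. A call with a gripper value outside its range is refused whole. The fingers move at their own pace and stop on an object; the grip force is fixed at half the most. Time passes only in rows, so rows that do not move let the fingers close. It gives the time, the measured TCP pose, the force, the opening and the grip force at its end, in the units of the state.
- sense(): the state, without advancing time (a new reading comes with each control period).
- capture(name): name is "scene" or "top"; returns the picture (400x640x3 uint8, red, green, blue); there is no depth.
- camera_model(name): a dict with "fx", "fy", "cx", "cy" (pixels), "R" (3x3) and "t" (3): a world point X has camera coordinates R X + t. Camera axes: x right, y down, z forward; pixel columns grow to the right and rows downward; lengths in m; the calibration is good to about 2 mm. A picture is of the moment at which its call begins. camera_model takes no time and is no camera call.
- finish_job(): hands the job in; it is judged then, once.
Trained networks look in the newest picture that a camera, given by its name, has taken for a name from the list of things; names that differ only in an ending like _2 or _b are one class to them, and where a whole thing is asked for, a point or a joint stands for the part that bears it (a point fixed in the world has none). Each returns a list of dicts, best first, with "p" (0 to 1); they miss things now and then, are a little off and sometimes report something else, mostly with a low value. They report only what shows in the picture. A call takes as long as a camera call.
- find_in(target, camera): "location" ([row, column] in pixels, amid what is visible of it).
The state is a dict: "time_s": time; "joints": joint angles; "joint_velocities": joint speeds; "effort": joint torques, N m; "tcp_pos": TCP position; "ee_rot": TCP orientation; "wrist_force": force on the tool from outside, world axes, zero at the start; "moment": the same for the moment, N m; "gripper_width": opening from 0.0 (shut) to 1.0 (fully open); "gripper_force": force on a finger pad.
Only numpy, scipy, OpenCV 4.12 (cv2) and the standard library are available. Lean on these libraries where they do the work, as an engineer would, in place of code of your own. Each camera call takes 0.05 s, during which the arm holds its last target. There are 200 camera calls.

## Working session

There is one attempt and no reset: what is moved stays moved. The work goes in short steps, Python scripts to look and compute and a tool call to move; the robot and the scene stay as the last step left them, time stands still between calls to the robot, and variables do not carry over. Pictures are saved under pics/ and viewed, at most 10 in all, crops included, and the job is handed in when it is done.

Besides the shell and the picture viewer there is one more tool, called after ">>>" as name([rows], argument=value, ...), one row to a line, values as JSON. arm_command: Moves the arm, as the interface text tells. Its arguments: {"type":"object","properties":{"motion":{"type":"array"}},"required":["motion"]}

```bash
mkdir -p pics; cat > h.py <<'E'
import numpy as np, cv2
from station import *
def ray(cam,rc):
    m=camera_model(cam);R=np.array(m["R"]);t=np.array(m["t"])
    d=R.T@np.array([(rc[1]-m["cx"])/m["fx"],(rc[0]-m["cy"])/m["fy"],1]);return -R.T@t,d
def atz(cam,rc,z):
    o,d=ray(cam,rc);return o+d*(z-o[2])/d[2]
def proj(cam,X):
    m=camera_model(cam);c=np.array(m["R"])@np.array(X)+np.array(m["t"])
    return [m["fy"]*c[1]/c[2]+m["cy"],m["fx"]*c[0]/c[2]+m["cx"]]
def save(cam,name):
    p=capture(cam);cv2.imwrite(f"pics/{name}.png",cv2.cvtColor(p,cv2.COLOR_RGB2BGR));return p
E
python3 - <<'E'
from h import *
np.set_printoptions(precision=3,suppress=True)
for c in("scene","top"):
    save(c,c+"1");m=camera_model(c);print(c,m["fx"],-np.array(m["R"]).T@np.array(m["t"]),np.array(m["R"]).tolist())
Z=dict(jug=.05,jug_grip=.085,sugar_jar=.126,honey_jar=.085,espresso_cup=.04,sachet_box=.1,tin=.072,clamp_bar=.105,top_stop=.0745,top_slow=.085,top_medium=.085,top_fast=.085,juicer=.1)
for k,z in Z.items():
    for c in("scene","top"):
        for r in find_in(k,c)[:2]: print(k,c,round(r["p"],2),np.round(r["location"]),atz(c,r["location"],z))
s=sense();print(s["tcp_pos"],s["ee_rot"],s["time_s"])
E
```

```text
scene 466.00923382144305 [-0.474 -0.72   0.976] [[0.6352963282915451, -0.7722287865993103, 0.007827924797688277], [-0.4472287785926005, -0.37615146509264835, -0.8114779694527909], [0.629591133083886, 0.512028101236652, -0.5843305816797001]]
top 519.3833490468278 [0.311 0.079 1.561] [[0.006143621130577749, -0.9997944030955552, 0.01932375372970428], [-0.9926424592301093, -0.008434236472936967, -0.12078829326022766], [0.12092644066954132, -0.018439500913010703, -0.9924901917666866]]
jug scene 0.91 [183. 269.] [0.483 0.304 0.05 ]
jug top 0.59 [205. 238.] [0.478 0.301 0.05 ]
jug_grip scene 0.56 [182. 269.] [0.448 0.265 0.085]
sugar_jar scene 0.62 [175. 300.] [0.505 0.173 0.126]
sugar_jar top 0.96 [176. 256.] [0.552 0.243 0.126]
sugar_jar top 0.44 [220. 370.] [ 0.432 -0.075  0.126]
honey_jar scene 0.63 [161. 271.] [0.553 0.359 0.085]
honey_jar scene 0.51 [231. 350.] [ 0.416 -0.104  0.085]
honey_jar top 0.88 [174. 219.] [0.565 0.355 0.085]
espresso_cup scene 0.73 [287. 418.] [ 0.39 -0.36  0.04]
espresso_cup top 0.8 [237. 465.] [ 0.391 -0.363  0.04 ]
sachet_box scene 0.85 [175. 206.] [0.323 
[... 407 characters left out ...]
.097  0.075]
top_slow scene 0.64 [235. 362.] [ 0.425 -0.143  0.085]
top_slow top 0.44 [219. 387.] [ 0.438 -0.127  0.085]
top_medium scene 0.74 [240. 374.] [ 0.429 -0.183  0.085]
top_medium top 0.75 [222. 402.] [ 0.431 -0.17   0.085]
top_fast scene 0.59 [245. 382.] [ 0.426 -0.213  0.085]
top_fast scene 0.43 [209. 379.] [ 0.564 -0.109  0.085]
top_fast top 0.72 [184. 383.] [ 0.538 -0.118  0.085]
top_fast top 0.49 [218. 414.] [ 0.441 -0.205  0.085]
juicer scene 0.58 [215. 375.] [ 0.513 -0.129  0.1  ]
juicer top 0.93 [183. 379.] [ 0.54  -0.103  0.1  ]
juicer top 0.32 [220. 374.] [ 0.432 -0.088  0.1  ]
[0.222 0.584 0.231] [[ 0.935 -0.356  0.   ]
 [-0.356 -0.935  0.   ]
 [-0.    -0.    -1.   ]] 1.4
```

```bash
python3 - <<'E'
import cv2
a=cv2.imread("pics/top1.png")[110:290,130:500];cv2.imwrite("pics/top1c.png",cv2.resize(a,None,fx=2.16,fy=2.16,interpolation=cv2.INTER_CUBIC))
a=cv2.imread("pics/scene1.png")[110:330,170:450];cv2.imwrite("pics/scene1c.png",cv2.resize(a,None,fx=2.7,fy=2.7,interpolation=cv2.INTER_CUBIC))
E
```

```text
(no output)
```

View pics/top1c.png

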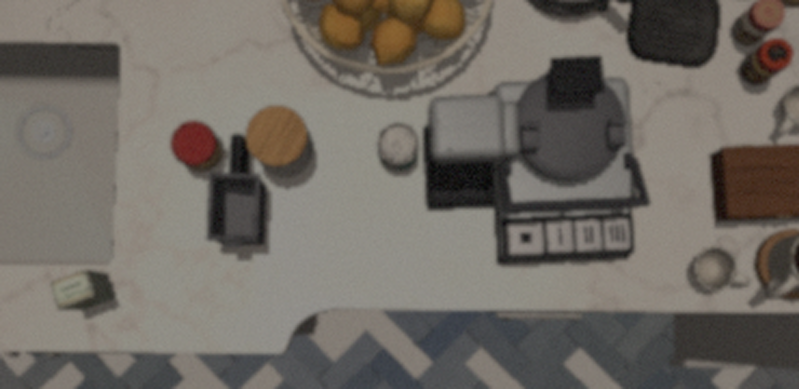

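View pics/scene1c.png

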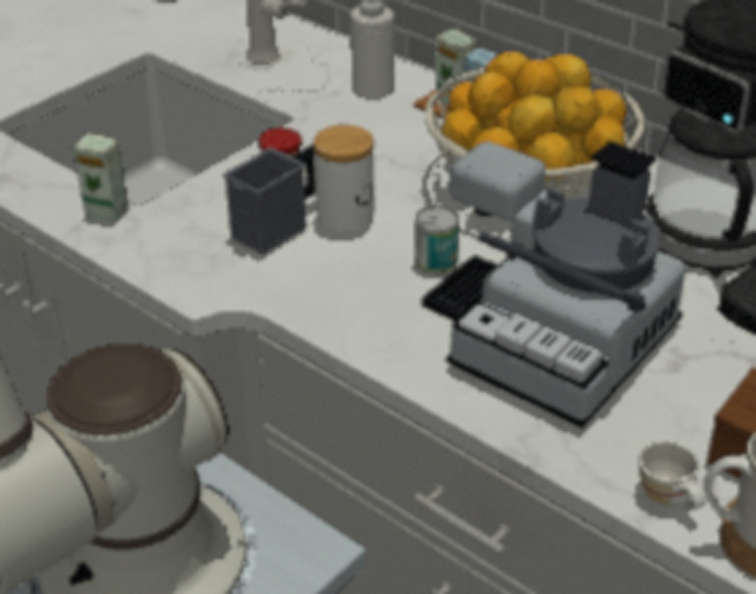

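The top view shows the jug with its handle away, between the red cap and the bamboo lid. The juicer is nearly axis-aligned and its drip tray is dark. The clamp lies low to the front, over the deck. I'll zoom in for a model fit.

```bash
python3 - <<'E'
import cv2
a=cv2.imread("pics/top1.png")
def f(n,i,r0,r1,c0,c1,k): cv2.imwrite(f"pics/{n}.png",cv2.convertScaleAbs(cv2.resize(i[r0:r1,c0:c1],None,fx=k,fy=k,interpolation=cv2.INTER_CUBIC),alpha=1.6))
f("tj",a,135,235,322,437,6.0)
f("tg",a,165,230,205,275,8)
b=cv2.imread("pics/scene1.png")
f("sj",b,155,275,320,430,5)
E
```

```text
(no output)
```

View pics/tj.png

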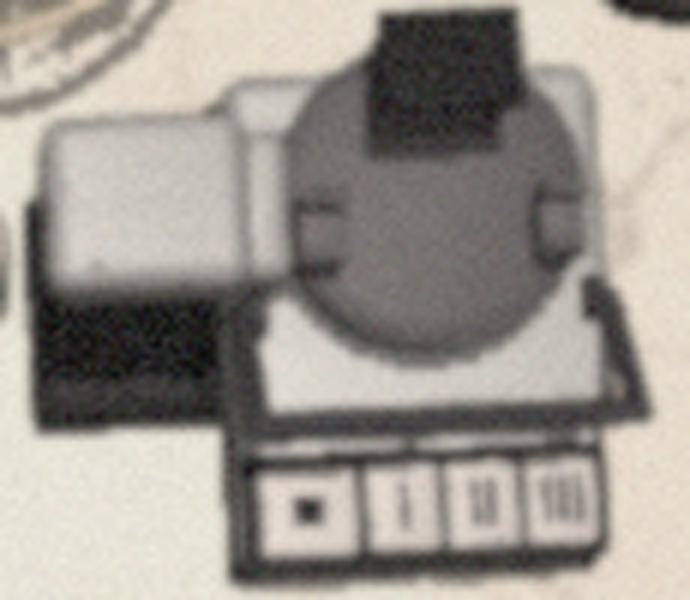

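View pics/tg.png

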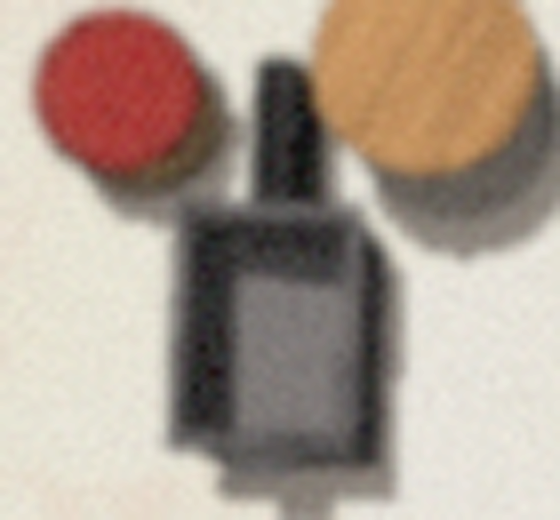

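View pics/sj.png

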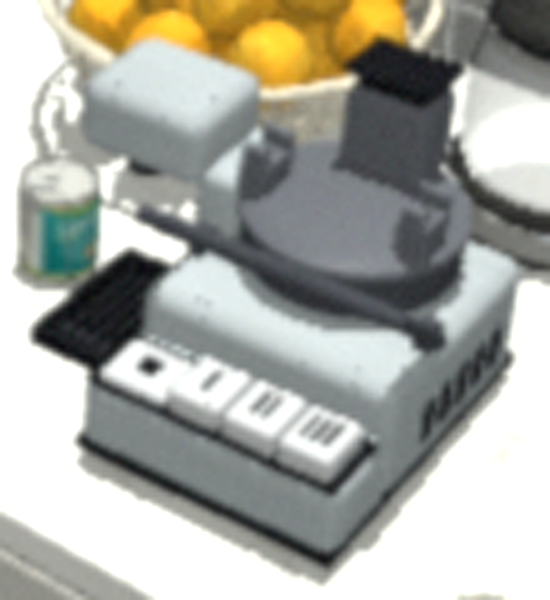

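```bash
cat > fit.py <<'E'
from h import *
from scipy.optimize import least_squares
np.set_printoptions(precision=4,suppress=True)
T=lambda x,y:("top",(135+y/6,322+x/6)); S=lambda x,y:("scene",(155+y/5,320+x/5)); G=lambda x,y:("top",(165+y/8,205+x/8))
def W(p,q):
    c,s=np.cos(p[2]),np.sin(p[2]);return [p[0]+c*q[0]-s*q[1],p[1]+s*q[0]+c*q[1],q[2]]
def mk(k): return lambda p:[p[3],k[0],k[1]]
J=[(T(310,510),lambda p:[p[3],.006,.0755]),(T(404,507),lambda p:[p[3],-.038,.086]),(T(484,503),lambda p:[p[3],-.076,.086]),(T(564,498),lambda p:[p[3],-.114,.086]),
(S(152,367),lambda p:[p[3],.006,.0755]),(S(210,381),lambda p:[p[3],-.038,.086]),(S(264,405),lambda p:[p[3],-.076,.086]),(S(322,429),lambda p:[p[3],-.114,.086]),
(S(327,565),lambda p:[-.132,-.142,0]),(S(82,440),lambda p:[-.132,.04,0]),(T(38,430),lambda p:[-.054,.133,.012]),
(T(437,208),lambda p:[.035,-.051,.151])]
def fj(p): return np.concatenate([np.array(proj(c,W(p,m(p))))-rc for (c,rc),m in J])
r=least_squares(fj,[.53,-.1,0,-.1],loss="soft_l1");p=r.x
print("juicer",p[:3],np.degrees(p[2]),"keyx",p[3]);print(fj(p).reshape(-1,2).round(1).tolist())
for n,q in dict(tray=(.005,.087,.006),axis0=(.035,-.051,.105),med=(p[3],-.076,.085),stop=(p[3],.006,.0745)).items(): print(n,np.array(W(p,q)))
# bar ends
for a in(T(240,425),T(645,410),T(425,415)): print("bar z.12",atz(*a,.12), "juicer frame")
for a in(T(425,415),S(290,277)): print("ray",ray(*a))
K=[(G(180,208),(-.042,-.031,.1)),(G(362,210),(-.042,.031,.1)),(G(172,445),(.042,-.031,.1)),(G(285,62),(-.098,0,.092)),(G(385,465),(.042,.031,0)),(G(222,465),(.042,-.031,0))]
fg=lambda p:np.concatenate([np.array(proj(c,W(p,m)))-rc for (c,rc),m in K])
g=least_squares(fg,[.48,.3,3.14],loss="soft_l1");print("jug",g.x,np.degrees(g.x[2]),fg(g.x).reshape(-1,2).round(1).tolist())
E
python3 fit.py
```

```text
juicer [ 0.542  -0.0915  0.0482] 2.764394267066683 keyx -0.10602621416332544
[[0.0, -0.0], [-0.4, 0.1], [-0.3, 0.0], [0.0, -0.1], [-0.0, -0.6], [0.1, 0.2], [0.3, 0.3], [0.6, -0.2], [3.8, 0.0], [4.0, -1.2], [-0.4, -0.2], [-3.5, -0.3]]
tray [ 0.5428 -0.0044  0.006 ]
axis0 [ 0.5794 -0.1408  0.105 ]
med [ 0.4397 -0.1726  0.085 ]
stop [ 0.4358 -0.0907  0.0745]
bar z.12 [ 0.4716 -0.0531  0.12  ] juicer frame
bar z.12 [ 0.4803 -0.2428  0.12  ] juicer frame
bar z.12 [ 0.477  -0.1396  0.12  ] juicer frame
ray (array([0.3111, 0.0794, 1.5611]), array([ 0.1141, -0.1506, -0.9909]))
ray (array([-0.4743, -0.7195,  0.9758]), array([ 0.6961,  0.4104, -0.6018]))
jug [0.4708 0.294  3.1284] 179.24130595380052 [[-0.1, 0.6], [0.1, -0.2], [-0.1, 0.4], [-0.6, -0.4], [0.5, -0.0], [0.1, -0.3]]
```

```bash
cat >> fit.py <<'E'
print("----")
for n,q in {"deckFL68":(-.132,.04,.068),"deckFR68":(-.132,-.142,.068),"FL0":(-.132,.04,0),"FR0":(-.132,-.142,0),"BR0":(.107,-.142,0),"BR100":(.107,-.142,.1),"BL100":(.107,.04,.1),"HFR100":(-.07,-.142,.1),"HFL100":(-.07,.04,.1),"headFL188":(-.011,.131,.188),"headFR188":(-.011,.037,.188),"headBL188":(.07,.131,.188),"headFL136":(-.011,.131,.136),"trayFL":(-.054,.131,.012),"lidfront":(-.038,-.051,.151),"lidL":(.035,.022,.151),"lidR":(.035,-.124,.151)}.items():
    a=proj("top",W(p,q));b=proj("scene",W(p,q));print(n,"tj",round((a[1]-322)*6),round((a[0]-135)*6),"sj",round((b[1]-320)*5),round((b[0]-155)*5))
E
python3 fit.py|sed -n '/----/,$p'
```

```text
----
deckFL68 tj 240 568 sj 79 376
deckFR68 tj 617 553 sj 338 499
FL0 tj 228 577 sj 76 460
FR0 tj 589 562 sj 327 584
BR0 tj 559 97 sj 512 379
BR100 tj 599 52 sj 533 257
BL100 tj 221 66 sj 286 159
HFR100 tj 623 418 sj 396 400
HFL100 tj 240 433 sj 138 286
headFL188 tj 48 288 sj 77 78
headFR188 tj 258 280 sj 201 127
headBL188 tj 40 110 sj 148 26
headFL136 tj 44 306 sj 75 146
trayFL tj 41 427 sj 33 329
lidfront tj 445 344 sj 297 248
lidL tj 278 193 sj 257 152
lidR tj 593 181 sj 464 234
```

```bash
cat >> fit.py <<'E'
print("====")
def tri(a,b):
    M=[];v=[]
    A=0;B=0
    for o,d in(ray(*a),ray(*b)):
        d=d/np.linalg.norm(d);P=np.eye(3)-np.outer(d,d);A=A+P;B=B+P@o
    X=np.linalg.solve(A,B);return X,[np.round(np.array(proj(k[0],X))-k[1],1).tolist() for k in(a,b)]
def toJ(X):
    c,s=np.cos(p[2]),np.sin(p[2]);d=np.array(X[:2])-p[:2];return np.array([c*d[0]+s*d[1],-s*d[0]+c*d[1],X[2]])
for a,b in((T(238,425),S(143,213)),(T(640,410),S(433,337))):
    X,e=tri(a,b);print("bar",X,toJ(X),e)
# hypotheses: axis x and q -> predicted bar ends
for ax in (.02,.025,.03,.035):
  for q in (0.2,.4,.6,.8):
    o=[]
    for yy in(.029,-.131):
        X=W(p,(ax-.08*np.cos(q),yy,.105+.08*np.sin(q)));a=proj("top",X);b=proj("scene",X);o+=[round((a[1]-322)*6),round((a[0]-135)*6),round((b[1]-320)*5),round((b[0]-155)*5)]
    print(ax,q,o)
E
python3 fit.py|sed -n '/====/,$p'
```

```text
====
bar [ 0.4702 -0.0518  0.1536] [-0.0697  0.0431  0.1536] [[-0.8, 1.0], [0.1, -1.2]]
bar [ 0.4829 -0.2424  0.1458] [-0.0663 -0.1478  0.1458] [[-2.0, 2.7], [0.5, -3.2]]
0.02 0.2 [266, 402, 164, 256, 608, 389, 393, 355]
0.02 0.4 [269, 388, 170, 233, 614, 375, 400, 331]
0.02 0.6 [271, 368, 178, 208, 619, 354, 409, 305]
0.02 0.8 [273, 342, 188, 184, 623, 328, 420, 280]
0.025 0.2 [266, 392, 169, 253, 607, 378, 397, 351]
0.025 0.4 [269, 378, 174, 229, 613, 364, 404, 327]
0.025 0.6 [271, 357, 182, 205, 618, 344, 413, 301]
0.025 0.8 [272, 331, 193, 181, 623, 318, 424, 276]
0.03 0.2 [265, 381, 173, 249, 606, 368, 401, 347]
0.03 0.4 [268, 367, 179, 225, 612, 353, 408, 322]
0.03 0.6 [270, 346, 187, 201, 618, 333, 417, 297]
0.03 0.8 [272, 320, 197, 177, 622, 307, 428, 272]
0.035 0.2 [265, 370, 178, 245, 606, 357, 406, 343]
0.035 0.4 [267, 356, 183, 221, 612, 343, 412, 318]
0.035 0.6 [270, 336, 191, 197, 617, 322, 421, 293]
0.035 0.8 [271, 309, 201, 173, 621, 296, 432, 268]
```

```bash
cat > to.py <<'E'
import sys
from h import *
from scipy.spatial.transform import Rotation as Ro
def to(x,y,z,yaw):
    s=sense();R=np.array(s["ee_rot"]);d=R.T@(np.array([x,y,z])-s["tcp_pos"])*1000
    c,n=np.cos(np.radians(yaw)),np.sin(np.radians(yaw));Rt=np.array([[c,n,0],[n,-c,0],[0,0,-1]])
    print("shift mm",d.round(1),"rot",Ro.from_matrix(R.T@Rt).as_rotvec().round(3),"tcp",np.round(s["tcp_pos"],4),"yaw",np.degrees(np.arctan2(R[1,0],R[0,0])).round(2),"t",s["time_s"],"j",np.round(s["joints"],0),"F",np.round(s["wrist_force"],1),s["gripper_width"])
if __name__=="__main__": to(*map(float,sys.argv[1:]))
E
python3 to.py .471 .294 .2 -0.8
```

```text
shift mm [335.6 182.6  30.5] rot [-0.    0.   -0.35] tcp [0.2224 0.5841 0.2306] yaw -20.84 t 1.4 j [ 84.  22.   0.  -0. -68. -15.] F [0.4 1.  0. ] 1.0033023358906388
```

>>> arm_command([
  [87,42,23,0,0,0,0],
  [87,42,23,0,0,0,0],
  [87,42,23,0,0,0,0],
  [87,42,23,0,0,0,0],
  [87,42,23,0,0,0,0],
  [87,42,23,0,0,0,0],
  [87,42,23,0,0,0,0],
  [87,42,22,0,0,0,0],
])

```text
time_s: 2.2
tcp_pos: [0.4722, 0.2919, 0.231]
ee_rot: [[0.935, -0.356, 0.001], [-0.356, -0.935, 0.001], [0.0, -0.001, -1.0]]
wrist_force: [0.7, 0.4, -0.1]
gripper_width: 1.0
gripper_force: 0.0
```

>>> arm_command([
  [87,0,0,10,0,0,-0.1],
  [87,0,0,10,0,0,-0.1],
  [87,0,0,10,0,0,-0.1],
  [87,0,0,0,0,0,-0.05],
  [87,0,0,0,0,0,0],
])

```text
time_s: 2.7
tcp_pos: [0.4713, 0.2933, 0.2003]
ee_rot: [[1.0, -0.014, -0.0], [-0.014, -1.0, -0.0], [-0.0, 0.0, -1.0]]
wrist_force: [0.0, 0.3, 0.1]
gripper_width: 1.002
gripper_force: 0.0
```

```bash
python3 to.py .471 .294 .069 -0.8
```

```text
shift mm [ -0.2  -0.7 131.3] rot [ 0.  0. -0.] tcp [0.4713 0.2933 0.2003] yaw -0.8 t 2.7 j [ 49.  17. -12.   0. -61.  41.] F [0.  0.3 0.1] 1.001590880762478
```

>>> arm_command([
  [87,0,-0.7,40,0,0,0],
  [87,0,0,40,0,0,0],
  [87,0,0,30,0,0,0],
  [87,0,0,21,0,0,0],
  [50,0,0,0,0,0,0],
  [50,0,0,0,0,0,0],
  [50,0,0,0,0,0,0],
  [50,0,0,0,0,0,0],
])

```text
time_s: 3.5
tcp_pos: [0.4724, 0.2956, 0.0715]
ee_rot: [[1.0, -0.014, 0.003], [-0.014, -1.0, 0.004], [0.003, -0.004, -1.0]]
wrist_force: [-0.5, 2.5, 1.9]
gripper_width: 0.72
gripper_force: 1.5
```

>>> arm_command([
  [50,0,0,0,0,0,0],
  [50,0,0,0,0,0,0],
  [50,0,0,-10,0,0,0],
  [50,0,0,-20,0,0,0],
  [50,-10,0,-30,0,0,0],
  [50,-10,0,-30,0,0,0],
  [50,0,0,-5,0,0,0],
  [50,0,0,0,0,0,0],
])

```text
time_s: 4.3
tcp_pos: [0.451, 0.2943, 0.1653]
ee_rot: [[1.0, -0.014, 0.0], [-0.014, -1.0, 0.001], [0.0, -0.001, -1.0]]
wrist_force: [-0.3, 0.0, -1.8]
gripper_width: 0.714
gripper_force: 29.9
```

>>> arm_command([
  [50,0,0,-25,0,0,0],
  [50,0,0,-20,0,0,0],
  [50,0,0,0,0,0,0.14],
  [50,0,0,0,0,0,0.14],
  [50,0,0,0,0,0,0.14],
  [50,0,0,0,0,0,0.14],
  [50,0,0,0,0,0,0.14],
  [50,0,0,0,0,0,0.14],
])

```text
time_s: 5.1
tcp_pos: [0.4505, 0.2934, 0.2071]
ee_rot: [[0.652, -0.758, -0.004], [-0.758, -0.652, -0.003], [0.0, 0.005, -1.0]]
wrist_force: [0.0, -0.2, -2.0]
gripper_width: 0.712
gripper_force: 29.9
```

>>> arm_command([
  [50,0,0,0,0,0,0.14],
  [50,0,0,0,0,0,0.14],
  [50,0,0,0,0,0,0.14],
  [50,0,0,0,0,0,0.14],
  [50,0,0,0,0,0,0.14],
  [50,0,0,0,0,0,0.14],
  [50,0,0,0,0,0,0.14],
  [50,0,0,0,0,0,0.14],
])

```text
time_s: 5.9
tcp_pos: [0.4506, 0.2935, 0.2071]
ee_rot: [[-0.398, -0.917, -0.004], [-0.917, 0.398, -0.003], [0.005, 0.002, -1.0]]
wrist_force: [0.3, 0.0, -1.3]
gripper_width: 0.711
gripper_force: 29.9
```

>>> arm_command([
  [50,0,0,0,0,0,0.14],
  [50,0,0,0,0,0,0.14],
  [50,0,0,0,0,0,0.14],
  [50,0,0,0,0,0,0.14],
  [50,0,0,0,0,0,0.14],
  [50,0,0,0,0,0,0.14],
  [50,0,0,0,0,0,0.14],
  [50,0,0,0,0,0,0.14],
])

```text
time_s: 6.7
tcp_pos: [0.4506, 0.2934, 0.2071]
ee_rot: [[-0.999, -0.041, -0.004], [-0.041, 0.999, -0.003], [0.004, -0.003, -1.0]]
wrist_force: [-1.0, -0.3, -1.6]
gripper_width: 0.71
gripper_force: 29.9
```

```bash
python3 to.py .458 .20 .0715 -177.2
```

```text
shift mm [ -4.1 -93.2 135.9] rot [-0.003 -0.004 -0.008] tcp [0.4506 0.2934 0.2071] yaw -177.65 t 6.7 j [  50.   15.  -14.   -0.  -62. -138.] F [-1.  -0.3 -1.6] 0.71024436053414
```

>>> arm_command([
  [50,0,-40,0,0,0,0],
  [50,0,-40,0,0,0,0],
  [50,0,-33,20,0,0,0],
  [50,0,0,40,0,0,0],
  [50,0,0,35,0,0,0],
  [50,0,0,25,0,0,0],
  [50,0,0,12,0,0,0],
  [50,0,0,5,0,0,0],
])

```text
time_s: 7.5
tcp_pos: [0.4544, 0.1787, 0.0708]
ee_rot: [[-0.999, -0.048, -0.008], [-0.048, 0.999, -0.008], [0.008, -0.007, -1.0]]
wrist_force: [-10.0, -8.1, 27.3]
gripper_width: 0.713
gripper_force: 30.1
```

>>> arm_command([
  [50,0,0,1,0,0,0],
  [50,0,0,0,0,0,0],
  [87,0,0,0,0,0,0],
  [87,0,0,0,0,0,0],
  [87,0,0,0,0,0,0],
  [87,0,0,-30,0,0,0],
  [87,0,0,-45,0,0,0],
  [87,0,0,-20,0,0,0],
])

```text
time_s: 8.3
tcp_pos: [0.4584, 0.1828, 0.1702]
ee_rot: [[-0.999, -0.049, 0.005], [-0.049, 0.999, 0.003], [-0.006, 0.003, -1.0]]
wrist_force: [0.7, -0.4, -0.6]
gripper_width: 0.994
gripper_force: 0.0
```

```bash
python3 - <<'E'
from h import *
for c in("scene","top"):
    save(c,c+"2")
    for k,z in(("jug",.05),("jug_grip",.085)):
        for r in find_in(k,c)[:1]: print(k,c,r["p"],np.round(r["location"],1),atz(c,r["location"],z).round(4))
a=cv2.imread("pics/top2.png")[170:255,230:315];cv2.imwrite("pics/tg2.png",cv2.convertScaleAbs(cv2.resize(a,None,fx=7,fy=7,interpolation=cv2.INTER_CUBIC),alpha=1.6))
E
python3 to.py .379 .18 .073 -177.65
```

```text
jug scene 0.85 [200.6 286.1] [0.4419 0.1815 0.05  ]
jug_grip scene 0.93 [196.1 286.8] [0.4274 0.163  0.085 ]
jug top 0.61 [219.  386.3] [ 0.4413 -0.1307  0.05  ]
shift mm [76.7  2.6 92.4] rot [-0.001 -0.002  0.006] tcp [0.4559 0.1812 0.1653] yaw -177.28 t 8.6 j [  41.   13.  -23.   -0.  -54. -128.] F [ 0.3  0.2 -0.2] 1.000338507036821
```

View pics/tg2.png

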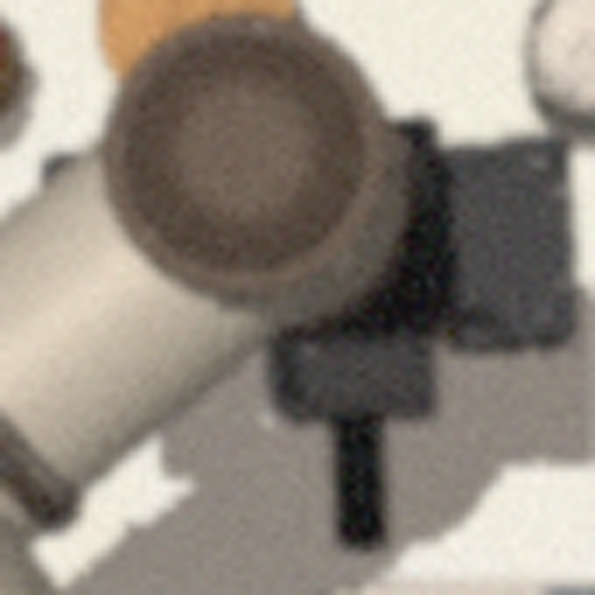

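The jug stands upright with its handle now towards the robot. The handle end is at crop (361,548) and its root at (360,418).

```bash
python3 - <<'E'
from h import *
for n,x,y,z in(("hend",361,548,.092),("hroot",359,418,.092),("FL",275,405,.1),("FR",435,410,.1)):
    print(n,atz("top",(170+y/7,230+x/7),z).round(4))
for q in((.354,.18,.092),(.41,.18,.1)):print(np.array(proj("top",q)))
E
python3 to.py .383 .1795 .0705 -177.2
```

```text
hend [0.3527 0.1713 0.092 ]
hroot [0.405  0.1729 0.092 ]
FL [0.4094 0.2062 0.1   ]
FR [0.4079 0.142  0.1   ]
[247.79630581 278.47137073]
[227.719445   278.61213959]
shift mm [72.7  1.9 94.9] rot [-0.001 -0.002 -0.001] tcp [0.4559 0.1812 0.1653] yaw -177.28 t 8.6 j [  41.   13.  -23.   -0.  -54. -128.] F [ 0.3  0.2 -0.2] 1.000338507036821
```

>>> arm_command([
  [87,38,-2,0,0,0,0],
  [87,38,-3,0,0,0,0],
  [87,0,0,40,0,0,0],
  [87,0,0,30,0,0,0],
  [87,0,0,21,0,0,0],
  [60,0,0,0,0,0,0],
  [30,0,0,0,0,0,0],
  [30,0,0,0,0,0,0],
])

```text
time_s: 9.4
tcp_pos: [0.3816, 0.1735, 0.0762]
ee_rot: [[-0.999, -0.048, 0.001], [-0.048, 0.999, 0.001], [-0.001, 0.001, -1.0]]
wrist_force: [0.3, -0.8, 0.9]
gripper_width: 0.813
gripper_force: 0.0
```

```bash
python3 to.py .380 .172 .074 -177.2
```

```text
shift mm [ 1.7 -1.4  2.2] rot [ 0.001  0.001 -0.001] tcp [0.3816 0.1735 0.0762] yaw -177.25 t 9.4 j [  47.   13.  -39.    0.  -37. -134.] F [ 0.3 -0.8  0.9] 0.8128401514355788
```

>>> arm_command([
  [87,0,0,0,0,0,0],
  [87,0,0,-40,0,0,0],
  [87,0,0,-45,0,0,0],
  [60,0,0,-45,0,0,0],
  [30,-10,-45,0,0,0,0],
  [0,-10,-45,0,0,0,0],
  [0,-10,-45,0,0,0,0],
  [0,-10,-45,0,0,0,0],
])

```text
time_s: 10.2
tcp_pos: [0.4299, -0.0064, 0.2069]
ee_rot: [[-0.999, -0.049, 0.003], [-0.049, 0.999, 0.001], [-0.003, 0.001, -1.0]]
wrist_force: [0.1, 0.6, 0.6]
gripper_width: 0.625
gripper_force: 0.0
```

>>> arm_command([
  [0,0,-45,0,0,0,0],
  [0,0,-45,0,0,0,0],
  [0,0,-45,0,0,0,0],
  [0,0,0,0,0,0,0],
  [0,0,0,0,0,0,0],
])

```text
time_s: 10.7
tcp_pos: [0.4358, -0.1408, 0.206]
ee_rot: [[-0.999, -0.045, 0.001], [-0.045, 0.999, 0.0], [-0.001, 0.0, -1.0]]
wrist_force: [0.1, 0.2, 0.2]
gripper_width: 0.173
gripper_force: 0.0
```

```bash
python3 to.py .438 -.143 .142 -177.2; python3 - <<'E'
from h import *
p=save("scene","scene3")
a=cv2.imread("pics/scene3.png")[130:280,270:440];cv2.imwrite("pics/s3.png",cv2.convertScaleAbs(cv2.resize(a,None,fx=4,fy=4,interpolation=cv2.INTER_CUBIC),alpha=1.5))
E
```

```text
shift mm [-2.1 -2.3 64. ] rot [ 0.     0.001 -0.004] tcp [ 0.4358 -0.1408  0.206 ] yaw -177.44 t 10.7 j [  3.   7. -24.  -0. -59. -90.] F [0.1 0.2 0.2] 0.17272125794365423
```

View pics/s3.png

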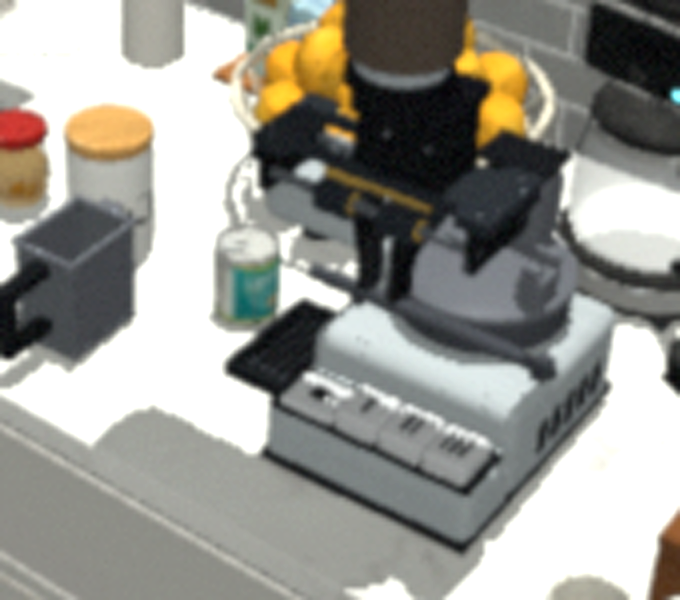

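>>> arm_command([
  [0,0,0,20,0,0,0],
  [0,0,0,20,0,0,0],
  [0,0,0,15,0,0,0],
  [0,0,0,9,0,0,0],
  [0,-5,0,0,0,0,0],
  [0,-5,0,0,0,0,0],
  [0,0,0,0,0,0,0],
])

```text
time_s: 11.45
tcp_pos: [0.4477, -0.1389, 0.1425]
ee_rot: [[-0.999, -0.049, 0.003], [-0.049, 0.999, -0.0], [-0.003, -0.0, -1.0]]
wrist_force: [-0.7, 0.4, 0.8]
gripper_width: 0.006
gripper_force: 0.0
```

>>> arm_command([
  [0,-5,0,0,0,0,0],
  [0,-5,0,0,0,0,0],
  [0,-5,0,0,0,0,0],
  [0,0,0,0,0,0,0],
])

```text
time_s: 11.85
tcp_pos: [0.4559, -0.139, 0.1411]
ee_rot: [[-0.999, -0.047, -0.013], [-0.047, 0.999, -0.0], [0.013, 0.0, -1.0]]
wrist_force: [-11.5, 1.2, 9.5]
gripper_width: 0.005
gripper_force: 5.8
```

>>> arm_command([
  [0,-5,0,-6,0,0,0],
  [0,-6,0,-6,0,0,0],
  [0,-6,0,-6,0,0,0],
  [0,-6,0,-4,0,0,0],
  [0,0,0,0,0,0,0],
])

```text
time_s: 12.35
tcp_pos: [0.4851, -0.1376, 0.1642]
ee_rot: [[-0.999, -0.048, 0.002], [-0.048, 0.999, -0.0], [-0.002, -0.0, -1.0]]
wrist_force: [0.1, -1.1, 1.1]
gripper_width: 0.005
gripper_force: 0.2
```

>>> arm_command([
  [0,-6,0,-4,0,0,0],
  [0,-6,0,-3,0,0,0],
  [0,-6,0,-2,0,0,0],
  [0,-6,0,-1,0,0,0],
  [0,-6,0,-1,0,0,0],
  [0,0,0,0,0,0,0],
])

```text
time_s: 12.95
tcp_pos: [0.5153, -0.1359, 0.1746]
ee_rot: [[-0.999, -0.048, 0.002], [-0.048, 0.999, -0.0], [-0.002, -0.0, -1.0]]
wrist_force: [0.5, 0.1, -0.6]
gripper_width: 0.004
gripper_force: 0.0
```

```bash
python3 - <<'E'
from h import *
p=save("scene","scene4")
for k in("clamp_bar",): print([(r["p"],r["location"]) for r in find_in(k,"scene")[:2]])
a=cv2.imread("pics/scene4.png")[130:280,270:440];cv2.imwrite("pics/s4.png",cv2.convertScaleAbs(cv2.resize(a,None,fx=4,fy=4,interpolation=cv2.INTER_CUBIC),alpha=1.5))
E
```

```text
[(0.68, [195.9, 393.1])]
```

View pics/s4.png

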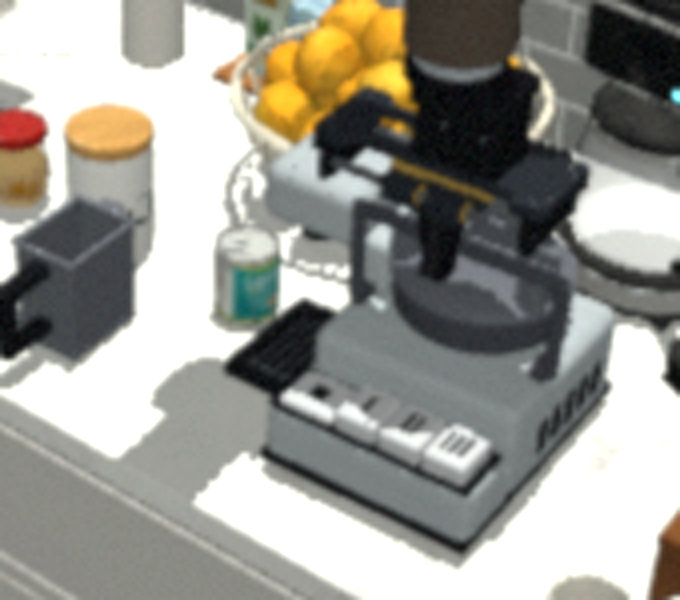

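The clamp is up and the fingers are behind the bar, pushing it on. I'll keep going, slowly over the tongues.

>>> arm_command([
  [0,-6,0,-1,0,0,0],
  [0,-6,0,-1,0,0,0],
  [0,-5,0,0,0,0,0],
  [0,-5,0,1,0,0,0],
  [0,-5,0,1,0,0,0],
  [0,-4,0,1,0,0,0],
  [0,0,0,0,0,0,0],
])

```text
time_s: 13.75
tcp_pos: [0.5435, -0.1347, 0.1735]
ee_rot: [[-0.999, -0.048, -0.005], [-0.048, 0.999, -0.0], [0.005, -0.0, -1.0]]
wrist_force: [-6.9, -0.0, 3.6]
gripper_width: 0.005
gripper_force: 3.1
```

>>> arm_command([
  [0,-3,0,1,0,0,0],
  [0,-3,0,0,0,0,0],
  [0,0,0,0,0,0,0],
])

```text
time_s: 14.05
tcp_pos: [0.5439, -0.1349, 0.173]
ee_rot: [[-0.999, -0.047, -0.017], [-0.047, 0.999, -0.001], [0.017, 0.0, -1.0]]
wrist_force: [-18.5, 1.7, 13.8]
gripper_width: 0.002
gripper_force: 9.6
```

>>> arm_command([
  [0,-3,0,0,0,0,0],
  [0,-2,0,0,0,0,0],
  [0,0,0,0,0,0,0],
])

```text
time_s: 14.35
tcp_pos: [0.5441, -0.1349, 0.173]
ee_rot: [[-0.999, -0.047, -0.028], [-0.047, 0.999, -0.001], [0.028, 0.001, -1.0]]
wrist_force: [-28.9, 3.4, 21.0]
gripper_width: 0.007
gripper_force: 14.7
```

```bash
python3 - <<'E'
from h import *
p=save("scene","scene5");save("top","top5")
a=cv2.imread("pics/scene5.png")[150:240,330:430];b=cv2.imread("pics/top5.png")[150:240,335:435]
r=lambda a:cv2.convertScaleAbs(cv2.resize(a,(400,360),interpolation=cv2.INTER_CUBIC),alpha=1.5)
cv2.imwrite("pics/s5.png",np.hstack([r(a),r(b)]))
E
python3 to.py .5 -.135 .25 -177.2
```

```text
shift mm [ 46.1   2.  -75.8] rot [ 0.001 -0.027 -0.002] tcp [ 0.5441 -0.1349  0.1729] yaw -177.33 t 14.45 j [  3.  19. -12.  -0. -60. -90.] F [-29.5   3.   20.3] 0.006817992919433903
```

View pics/s5.png

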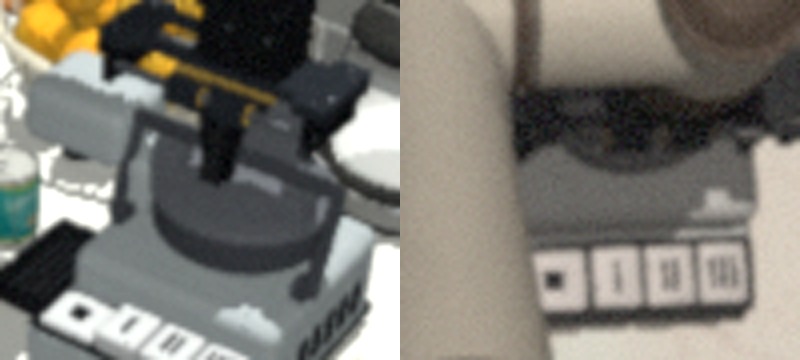

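>>> arm_command([
  [0,15,0,0,0,0,0],
  [0,30,0,0,0,0,0],
  [0,45,0,-20,0,0,0],
  [0,45,45,-20,0,0,0],
  [30,30,45,0,0,0,0],
  [60,0,45,0,0,0,0],
  [87,0,45,0,0,0,0],
  [87,0,45,0,0,0,0],
])

```text
time_s: 15.25
tcp_pos: [0.3956, 0.0713, 0.209]
ee_rot: [[-0.999, -0.048, 0.005], [-0.048, 0.999, 0.003], [-0.006, 0.002, -1.0]]
wrist_force: [0.5, 0.0, -0.7]
gripper_width: 0.286
gripper_force: 0.0
```

```bash
python3 - <<'E'
from h import *
save("scene","scene6");save("top","top6")
for c in("scene","top"):
  for k in("clamp_bar","jug_grip"): print(c,k,[(r["p"],np.round(r["location"],1)) for r in find_in(k,c)[:2]])
a=cv2.imread("pics/scene6.png")[155:230,330:430];b=cv2.imread("pics/top6.png")[135:210,335:435]
r=lambda a:cv2.convertScaleAbs(cv2.resize(a,(400,300),interpolation=cv2.INTER_CUBIC),alpha=1.5)
cv2.imwrite("pics/s6.png",np.hstack([r(a),r(b)]))
E
sed -i 's/^print("====")/print("====")\nimport sys/' fit.py
cat >> fit.py <<'E'
print("####")
for ax in(-.006,-.002):
  for q in (1.5,1.65,1.75,1.85,1.92):
    o=[]
    for yy in(.029,-.051,-.131):
        X=W(p,(ax-.08*np.cos(q),yy,.105+.08*np.sin(q)));a=proj("top",X);b=proj("scene",X);o+=[("top",round((a[1]-335)*4)+400,round((a[0]-135)*4),"sc",round((b[1]-330)*4),round((b[0]-155)*4))]
    print(ax,q,o)
E
python3 fit.py|sed -n '/####/,$p'; python3 to.py .38 .172 .16 -177.2
```

```text
scene clamp_bar [(0.71, array([212.6, 373.7])), (0.57, array([191.4, 394.4]))]
scene jug_grip [(0.77, array([200. , 286.2]))]
top clamp_bar [(0.87, array([170. , 402.7]))]
top jug_grip [(0.84, array([211.1, 276.7])), (0.54, array([175.7, 256.5]))]
####
-0.006 1.5 [('top', 531, 188, 'sc', 129, 109), ('top', 650, 183, 'sc', 220, 145), ('top', 768, 179, 'sc', 315, 183)]
-0.006 1.65 [('top', 531, 170, 'sc', 138, 103), ('top', 649, 166, 'sc', 228, 138), ('top', 767, 161, 'sc', 323, 176)]
-0.006 1.75 [('top', 530, 159, 'sc', 143, 99), ('top', 648, 155, 'sc', 233, 135), ('top', 766, 150, 'sc', 328, 172)]
-0.006 1.85 [('top', 529, 148, 'sc', 148, 97), ('top', 647, 144, 'sc', 238, 132), ('top', 765, 139, 'sc', 333, 169)]
-0.006 1.92 [('top', 528, 141, 'sc', 152, 96), ('top', 646, 136, 'sc', 241, 131), ('top', 764, 132, 'sc', 336, 168)]
-0.002 1.5 [('top', 531, 182, 'sc', 132, 107), ('top', 650, 178, 'sc', 222, 143), ('top', 768, 173, 'sc', 318, 181)]
-0.002 1.65 [('top', 530, 165, 'sc', 140, 100), ('top', 649, 160, 'sc', 230, 136), ('top', 767, 155, 'sc', 326, 173)]
-0.002 1.75 [('top', 529, 153, 'sc', 146, 97), ('top', 648, 149, 'sc', 236, 132), ('top', 766, 144, 'sc', 330, 169)]
-0.002 1.85 [('top', 529, 142, 'sc', 151, 95), ('top', 647, 138, 'sc', 241, 130), ('top', 764, 133, 'sc', 335, 167)]
-0.002 1.92 [('top', 528, 135, 'sc', 154, 93), ('top', 646, 130, 'sc', 244, 128), ('top', 763, 126, 'sc', 338, 165)]
shift mm [ 10.2 103.9  47.8] rot [ 0.     0.001 -0.002] tcp [0.3951 0.0687 0.2078] yaw -177.29 t 15.55 j [  33.    1.  -31.    0.  -59. -121.] F [ 1.2 -0.1  0.9] 0.5550406581390553
```

View pics/s6.png

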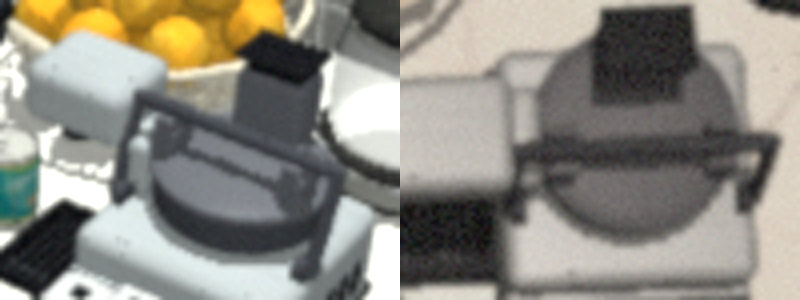

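The bar now lies over the lid about 37 mm clear of the chute. That matches home, and the hard stop held at 29 N. Next is the jug by its handle.

>>> arm_command([
  [87,5,40,0,0,0,0],
  [87,5,40,0,0,0,0],
  [87,0,24,0,0,0,0],
  [87,0,0,20,0,0,0],
  [87,0,0,28,0,0,0],
  [87,0,0,0,0,0,0],
])

```text
time_s: 16.15
tcp_pos: [0.3782, 0.1696, 0.1568]
ee_rot: [[-0.999, -0.045, -0.006], [-0.045, 0.999, -0.005], [0.006, -0.004, -1.0]]
wrist_force: [-1.3, -0.4, -0.2]
gripper_width: 0.995
gripper_force: 0.0
```

```bash
python3 to.py .38 .172 .074 -177.2
```

```text
shift mm [-2.4  2.6 82.8] rot [-0.004 -0.006 -0.004] tcp [0.3782 0.1696 0.1568] yaw -177.45 t 16.15 j [  47.    6.  -33.   -0.  -51. -134.] F [-1.3 -0.4 -0.2] 0.995209191620036
```

>>> arm_command([
  [87,-2,2,35,0,0,0],
  [87,0,0,30,0,0,0],
  [87,0,0,18,0,0,0],
  [87,0,0,0,0,0,0],
  [50,0,0,0,0,0,0],
  [25,0,0,0,0,0,0],
  [5,0,0,0,0,0,0],
  [5,0,0,0,0,0,0],
])

```text
time_s: 16.95
tcp_pos: [0.3819, 0.1747, 0.0775]
ee_rot: [[-0.999, -0.048, 0.002], [-0.048, 0.999, 0.002], [-0.002, 0.001, -1.0]]
wrist_force: [-0.3, 0.8, 0.5]
gripper_width: 0.719
gripper_force: 0.0
```

>>> arm_command([
  [5,0,0,0,0,0,0],
  [5,0,0,0,0,0,0],
  [5,0,0,0,0,0,0],
  [5,0,0,0,0,0,0],
  [5,0,0,0,0,0,0],
  [5,0,0,0,0,0,0],
])

```text
time_s: 17.55
tcp_pos: [0.3814, 0.1744, 0.0765]
ee_rot: [[-0.999, -0.048, -0.0], [-0.048, 0.999, -0.0], [0.0, -0.0, -1.0]]
wrist_force: [-0.4, -0.9, -1.2]
gripper_width: 0.199
gripper_force: 29.9
```

>>> arm_command([
  [5,0,0,-3,0,0,0],
  [5,0,0,-3,0,0,0],
  [5,0,0,0,0,0,0],
  [5,0,0,0,0,0,0],
  [5,0,0,0,0,0,0],
])

```text
time_s: 18.05
tcp_pos: [0.3814, 0.1743, 0.0825]
ee_rot: [[-0.999, -0.048, -0.0], [-0.048, 0.999, -0.0], [0.0, -0.0, -1.0]]
wrist_force: [0.0, 0.2, -2.1]
gripper_width: 0.203
gripper_force: 29.9
```

```bash
python3 to.py .38 -.012 .095 -177.2; python3 -c "
from h import *
save('scene','scene7');print(sense()['moment'])"
```

```text
shift mm [  10.3 -186.   -12.5] rot [-0.    -0.    -0.001] tcp [0.3814 0.1743 0.0825] yaw -177.27 t 18.05 j [  47.   13.  -39.   -0.  -38. -134.] F [ 0.   0.2 -2.1] 0.20254155989626746
[ 0.05754006 -0.05140244 -0.0164293 ]
```

>>> arm_command([
  [5,0,0,-7,0,0,0],
  [5,0,-10,-7,0,0,0],
  [5,1,-25,0,0,0,0],
  [5,1,-30,0,0,0,0],
  [5,1,-35,0,0,0,0],
  [5,1,-35,0,0,0,0],
  [5,1,-30,0,0,0,0],
  [5,0,-15,0,0,0,0],
])

```text
time_s: 18.9
tcp_pos: [0.3842, -0.0081, 0.0971]
ee_rot: [[-0.999, -0.045, -0.0], [-0.045, 0.999, -0.0], [0.0, -0.0, -1.0]]
wrist_force: [-0.1, -0.4, -1.8]
gripper_width: 0.199
gripper_force: 29.9
```

```bash
python3 to.py .471 -.0078 .0965 -177.2
```

```text
shift mm [-86.7  -3.7   0.6] rot [-0.    -0.    -0.003] tcp [ 0.3842 -0.0081  0.0971] yaw -177.4 t 18.9 j [  23.    8.  -42.   -0.  -40. -111.] F [-0.1 -0.4 -1.8] 0.19857406966946106
```

>>> arm_command([
  [5,-10,-3,0,0,0,0],
  [5,-15,-1,0,0,0,0],
  [5,-15,0,0,0,0,0],
  [5,-15,0,0,0,0,0],
  [5,-12,0,0,0,0,0],
  [5,0,0,0,0,0,0],
])

```text
time_s: 19.5
tcp_pos: [0.4543, -0.006, 0.0968]
ee_rot: [[-0.999, -0.048, 0.002], [-0.048, 0.999, 0.0], [-0.002, 0.0, -1.0]]
wrist_force: [0.3, -0.1, -1.0]
gripper_width: 0.206
gripper_force: 29.9
```

>>> arm_command([
  [5,-10,0,0,0,0,0],
  [5,-10,0,0,0,0,0],
  [5,0,0,0,0,0,0],
  [5,0,0,0,0,0,0],
])

```text
time_s: 19.9
tcp_pos: [0.472, -0.0056, 0.0964]
ee_rot: [[-0.999, -0.047, -0.001], [-0.047, 0.999, -0.0], [0.001, -0.0, -1.0]]
wrist_force: [-0.0, -0.3, -1.1]
gripper_width: 0.201
gripper_force: 29.9
```

```bash
python3 to.py .471 -.0078 .0825 -177.2
```

```text
shift mm [ 1.1 -2.2 13.9] rot [-0.    -0.001 -0.001] tcp [ 0.472  -0.0056  0.0964] yaw -177.28 t 19.9 j [  19.   16.  -31.   -0.  -43. -106.] F [-0.  -0.3 -1.1] 0.20055147402903514
```

>>> arm_command([
  [5,0,-2,3,0,0,0],
  [5,0,0,3,0,0,0],
  [5,0,0,3,0,0,0],
  [5,0,0,2,0,0,0],
  [5,0,0,0,0,0,0],
])

```text
time_s: 20.4
tcp_pos: [0.4719, -0.0076, 0.0852]
ee_rot: [[-0.999, -0.048, -0.001], [-0.048, 0.999, -0.0], [0.001, -0.0, -1.0]]
wrist_force: [-0.4, -0.4, -2.5]
gripper_width: 0.201
gripper_force: 29.9
```

>>> arm_command([
  [5,0,0,1,0,0,0],
  [5,0,0,1,0,0,0],
  [5,0,0,1,0,0,0],
  [5,0,0,0,0,0,0],
])

```text
time_s: 20.8
tcp_pos: [0.4723, -0.0075, 0.0826]
ee_rot: [[-0.999, -0.048, 0.0], [-0.048, 0.999, -0.0], [-0.0, -0.0, -1.0]]
wrist_force: [-0.2, 0.7, -1.0]
gripper_width: 0.207
gripper_force: 29.9
```

>>> arm_command([
  [5,0,0,1,0,0,0],
  [5,0,0,0,0,0,0],
  [40,0,0,0,0,0,0],
  [40,0,0,0,0,0,0],
  [40,0,0,0,0,0,0],
  [40,0,0,0,0,0,0],
])

```text
time_s: 21.4
tcp_pos: [0.4724, -0.0075, 0.0815]
ee_rot: [[-0.999, -0.048, 0.0], [-0.048, 0.999, 0.0], [-0.0, 0.0, -1.0]]
wrist_force: [0.1, -0.5, 1.0]
gripper_width: 0.435
gripper_force: 0.0
```

>>> arm_command([
  [40,0,0,-10,0,0,0],
  [40,0,0,-30,0,0,0],
  [40,40,0,-40,0,0,0],
  [20,45,0,-40,0,0,0],
  [0,0,-45,0,0,0,0],
  [0,0,-45,0,0,0,0],
  [0,0,-45,0,0,0,0],
  [0,0,-30,0,0,0,0],
])

```text
time_s: 22.2
tcp_pos: [0.4075, -0.1779, 0.1913]
ee_rot: [[-0.999, -0.047, 0.002], [-0.047, 0.999, -0.0], [-0.002, -0.001, -1.0]]
wrist_force: [0.5, -0.1, 0.1]
gripper_width: 0.094
gripper_force: 0.0
```

```bash
python3 - <<'E'
from h import *
exec(open("fit.py").read().split('print("----")')[0].split("from h import *")[1].replace("print(","(lambda *a:0)("))
np.set_printoptions(precision=4,suppress=True)
A=save("scene","scene8");B=save("top","top8");base=cv2.cvtColor(cv2.imread("pics/top1.png"),cv2.COLOR_BGR2RGB)
for c,z in(("scene",.085),("top",.085)):
  for k in("jug","jug_grip","clamp_bar"):print(c,k,[(round(r["p"],2),np.round(r["location"],1)) for r in find_in(k,c)[:2]])
y=p[2]
for n,q in dict(jug=(.005,.087,.056),grip=(-.067,.087,.091),hend=(-.093,.087,.098)).items(): print(n,np.round(proj("scene",W(p,q)),1),np.round(proj("top",W(p,q)),1))
g=cv2.cvtColor(B,cv2.COLOR_RGB2GRAY);a,b=np.round(proj("top",W(p,(-.093,.087,.098)))).astype(int)
print(a,b);print(g[a-14:a+10,b-12:b+13])
E
python3 to.py .43 -.17 .15 -177.2
```

```text
scene jug [(0.71, array([207.1, 343.6]))]
scene jug_grip [(0.9, array([204.4, 340.1]))]
scene clamp_bar [(0.73, array([210.8, 411.1])), (0.21, array([241. , 374.4]))]
top jug [(0.66, array([191. , 345.9]))]
top jug_grip [(0.54, array([189.6, 346.5]))]
top clamp_bar [(0.83, array([171.8, 393.7]))]
jug [206.6 348. ] [184.  343.3]
grip [208.5 335.7] [207.1 345.2]
hend [210.7 330.9] [216.  345.8]
216 346
[[ 38  35  50  64  92 109 115 112 112 111 113 113 114 114 112 112 111 112
  113 112 112 109 112 112 109]
 [ 35  43  49  66  94 113 114 114 114 115 115 113 112 115 114 117 114 114
  114 114 114 114 114 112 114]
 [ 36  45  52  68  94 112 115 114 115 116 115 118 114 116 115 118 116 116
  112 114 117 114 116 115 114]
 [ 41  45  50  69  97 113 117 119 117 116 119 119 119 118 117 117 118 120
  119 117 120 117 116 116 119]
 [ 38  44  48  70 100 117 122 123 120 119 119 120 119 120 118 120 119 119
  121 119 120 115 118 118 117]
 [ 36  46  51  76 103 120 123 124 122 121 124 123 123 122 124 122 121 122
  122 122 122 119 120 118 120]
 [ 36  40  53  76 111 123 126 126 127 122 124 127 124 124 125 122 
[... 1300 characters left out ...]
[ 32  44  60  85 102 109 110 108 107 108 110 109 105  99  92  89  92  93
   99  99 103 100 106 104 105]
 [ 37  43  59  87 103 108 106 108 107 106 107 106  97  88  86  88  91  95
   99 101  99 104 104 108 106]
 [ 38  46  63  87 100 103 104 105 106 106 105  98  89  85  85  86  95  96
   98 100 104 104 104 105 106]
 [ 33  44  61  91 102 102  99 100 102 101  99  96  87  80  86  87  90  96
  100 100 103 103 104 103 106]
 [ 35  44  67  87  97  97  98  98 100  98  97  86  79  81  86  88  91  95
   96  99 100 101 104 106 105]]
shift mm [-22.7   3.9  40.4] rot [0.    0.    0.001] tcp [ 0.4075 -0.175   0.1904] yaw -177.17 t 22.6 j [ -2.   6. -27.  -0. -56. -85.] F [ 0.1 -0.9 -0.5] 0.007388544006534248
```

```bash
python3 to.py .438 -.1726 .100 -177.2
```

```text
shift mm [-30.5   0.9  90.4] rot [0.    0.    0.001] tcp [ 0.4075 -0.175   0.1904] yaw -177.17 t 22.6 j [ -2.   6. -27.  -0. -56. -85.] F [ 0.1 -0.9 -0.5] 0.007388544006534248
```

>>> arm_command([
  [0,-15,0,20,0,0,0],
  [0,-15,1,25,0,0,0],
  [0,0,0,25,0,0,0],
  [0,0,0,15,0,0,0],
  [0,0,0,5,0,0,0],
  [0,0,0,0,0,0,0],
])

```text
time_s: 23.2
tcp_pos: [0.4373, -0.1728, 0.0998]
ee_rot: [[-0.999, -0.049, -0.001], [-0.049, 0.999, -0.0], [0.001, -0.0, -1.0]]
wrist_force: [0.1, 1.2, -0.2]
gripper_width: 0.004
gripper_force: 0.0
```

```bash
python3 to.py .438 -.1726 .08 -177.2
```

```text
shift mm [-0.7  0.2 19.8] rot [-0.    -0.001  0.   ] tcp [ 0.4373 -0.1728  0.0998] yaw -177.18 t 23.2 j [ -2.  16. -31.   0. -44. -85.] F [ 0.1  1.2 -0.2] 0.0037129882406630793
```

>>> arm_command([
  [0,0,0,4,0,0,0],
  [0,0,0,4,0,0,0],
  [0,0,0,4,0,0,0],
  [0,0,0,3,0,0,0],
  [0,0,0,0,0,0,0],
])

```text
time_s: 23.7
tcp_pos: [0.4382, -0.1733, 0.0858]
ee_rot: [[-0.999, -0.048, 0.002], [-0.048, 0.999, -0.0], [-0.002, -0.0, -1.0]]
wrist_force: [1.0, 1.3, 1.5]
gripper_width: 0.008
gripper_force: 0.8
```

>>> arm_command([
  [0,0,0,3,0,0,0],
  [0,0,0,2,0,0,0],
  [0,0,0,1,0,0,0],
  [0,0,0,0,0,0,0],
])

```text
time_s: 24.1
tcp_pos: [0.4382, -0.1734, 0.0803]
ee_rot: [[-0.999, -0.049, 0.002], [-0.049, 0.999, -0.0], [-0.002, -0.001, -1.0]]
wrist_force: [-1.7, 2.9, 10.5]
gripper_width: 0.006
gripper_force: 5.2
```

>>> arm_command([
  [0,0,0,1.5,0,0,0],
  [0,0,0,0,0,0,0],
  [0,0,0,-10,0,0,0],
  [0,0,0,-30,0,0,0],
  [0,15,0,-40,0,0,0],
  [0,35,-10,-40,0,0,0],
  [0,30,-45,0,0,0,0],
  [0,0,-45,0,0,0,0],
])

```text
time_s: 24.9
tcp_pos: [0.3641, -0.2725, 0.196]
ee_rot: [[-0.999, -0.049, 0.002], [-0.049, 0.999, 0.001], [-0.002, 0.0, -1.0]]
wrist_force: [2.0, 1.4, -0.9]
gripper_width: 0.012
gripper_force: 0.0
```

>>> arm_command([
  [0,0,-45,0,0,0,0],
  [0,0,-45,0,0,0,0],
  [0,0,-45,0,0,0,0],
  [0,0,0,0,0,0,0],
])

```text
time_s: 25.3
tcp_pos: [0.3728, -0.4117, 0.1929]
ee_rot: [[-0.999, -0.043, -0.002], [-0.043, 0.999, 0.0], [0.002, 0.0, -1.0]]
wrist_force: [-0.4, 1.0, 0.1]
gripper_width: 0.003
gripper_force: 0.0
```

```bash
cat > chk.py <<'E'
import sys
exec(open("fit.py").read().split('print("----")')[0].replace("print(","(lambda *a:0)("))
n=sys.argv[1]
for c in("scene","top"):
    save(c,c+n);A=cv2.imread(f"pics/{c}1.png",0);B=cv2.imread(f"pics/{c}{n}.png",0)
    ys=dict(stop=.006,slow=-.038,medium=-.076,fast=-.114)
    for k,y in ys.items():
        a,b=np.round(proj(c,W(p,(p[3],y,.0745 if k=="stop" else .085)))).astype(int);t=cv2.resize(A[a-4:a+5,b-5:b+6],None,fx=4,fy=4,interpolation=3);S=cv2.resize(B[a-11:a+12,b-11:b+12],None,fx=4,fy=4,interpolation=3)
        _,v,_,l=cv2.minMaxLoc(cv2.matchTemplate(S,t,cv2.TM_CCOEFF_NORMED))
        e=[np.round(np.array(proj(c,W(p,(p[3],y,.0745))))-proj(c,W(p,(p[3],y,.085))),1)]
        print(c,k,"moved row,col",(l[1]/4-7),(l[0]/4-6),round(v,2),"down=",e)
    for k in("jug","jug_grip","clamp_bar","tin"):print(c,k,[(round(r["p"],2),np.round(r["location"],1)) for r in find_in(k,c)[:2]])
E
python3 chk.py 9; python3 to.py .4 -.4 .2 -177.2
```

```text
scene stop moved row,col -3.0 0.0 0.94 down= [array([ 2.7, -0.1])]
scene slow moved row,col 0.0 0.0 0.85 down= [array([ 2.7, -0.2])]
scene medium moved row,col 3.0 0.0 0.81 down= [array([ 2.7, -0.3])]
scene fast moved row,col 0.0 0.0 0.89 down= [array([ 2.7, -0.3])]
scene jug [(0.57, array([204.9, 341.6]))]
scene jug_grip [(0.89, array([205.1, 341.9])), (0.75, array([239.6, 372.5]))]
scene clamp_bar [(0.74, array([186.8, 390.8]))]
scene tin [(0.6, array([194.2, 328. ])), (0.39, array([189.2, 384.1]))]
top stop moved row,col 0.0 0.0 0.95 down= [array([ 0.3, -0.4])]
top slow moved row,col 0.0 0.0 0.98 down= [array([ 0.3, -0.5])]
top medium moved row,col 0.0 -1.0 0.9 down= [array([ 0.3, -0.6])]
top fast moved row,col 0.0 0.0 0.75 down= [array([ 0.3, -0.7])]
top jug [(0.69, array([196.6, 343.9]))]
top jug_grip [(0.72, array([195.2, 344.1]))]
top clamp_bar [(0.77, array([171.9, 398.5]))]
top tin [(0.86, array([177.9, 314. ]))]
shift mm [-26.6   5.5  -5. ] rot [-0.  0.  0.] tcp [ 0.3737 -0.4068  0.195 ] yaw -177.19 t 25.8 j [-31.  17. -13.  -0. -60. -57.] F [ 0.6 -0.4 -0.2] 0.004843661271151068
```

The keys moved as required: stop is up, medium is down, and the others didn't move. One numeric check of the jug's placement from the handle end and tub.

```bash
python3 - <<'E'
from h import *
np.set_printoptions(linewidth=200)
g=cv2.imread("pics/top9.png",0)
print(g[194:224,330:362])
E
```

```text
[[ 10  15  31  47  58  51  40  41  42  43  40  40  43  40  45  43  44  48  48  47  42  51  47  46  55  54  54  38  27  43  54  72]
 [ 15  24  32  47  59  54  47  50  47  44  46  48  49  53  51  56  57  56  56  54  54  59  61  59  61  60  50  32  31  43  54  72]
 [ 20  27  32  45  58  57  57  57  56  56  57  52  51  54  56  55  55  56  55  56  57  55  56  56  53  55  42  34  28  42  51  70]
 [ 24  27  30  41  54  52  52  49  47  48  49  45  38  41  42  40  40  39  35  42  37  36  37  41  36  28  34  32  32  40  52  66]
 [ 33  33  35  31  37  40  29  33  30  36  36  33  26  32  31  30  27  22  25  33  27  35  24  23  20  22  29  30  38  44  50  68]
 [ 36  37  30  25  24  28  26  35  28  29  25  26  20  21  28  26  29  21  24  28  29  28  27  23  14  16  23  27  31  40  49  66]
 [ 28  28  37  29  22  23  28  18  14  19  20  10  22  25  32  27  25  23  12  25  24  21  24  22  20  16  21  25  29  40  45  62]
 [ 28  29  26  22  24  16  21  29  11  20  25  16  13  25  30  27  24  22  11  22  23  13  14  15  13  10  15  27  36  37  49  64]
 [ 30  30  27  21  10  17  12  12  18  18  20  12  2
[... 2130 characters left out ...]
140 137 136 139 138 140 137 124  88  56  49]
 [137 139 137 139 138 136 141 139 137 140 134 121  90  75  73  75  82  96 120 135 138 140 139 139 137 139 137 137 124  96  59  50]
 [140 137 135 138 139 137 140 140 137 139 135 124  98  80  79  82  81  90 113 134 136 138 139 140 139 138 138 141 128 103  67  51]
 [137 138 139 141 138 138 138 141 139 140 135 126 108  91  87  87  90  99 119 133 139 137 139 139 139 140 140 140 133 109  73  51]
 [137 142 140 138 139 139 139 139 141 137 139 136 124 113 110 109 108 119 130 138 138 139 140 138 140 136 139 140 133 113  69  55]
 [139 139 138 140 138 138 140 139 139 138 139 138 140 136 134 130 134 135 138 139 137 138 140 137 139 137 137 139 137 115  66  58]]
```

```bash
python3 -c "
from station import *
print(finish_job())"
```

```text
the job is handed in; nothing more can be done
None
```

I handed the job in after about 26 s of the 72 s allowed. By my measurements the jug stands in the tray with its handle to the front, the clamp is home against its stop, the medium key is latched down and the stop key is up; the judged result was not shown to me.

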